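# Take a soldered board out of its carrier

### The arm

A 6-joint arm with a two-finger parallel gripper is mounted at the origin on the work surface. World frame = base frame: x ahead of the robot, y to its left, z up, the work surface at z = 0. Lengths are in m, angles in rad, forces in N, time in s.
With the tool pointing down it reaches from about 0.3 to 0.75 m from the base axis. Payload 8.5 kg.
Tool frame: the origin (TCP) lies midway between the tips of the shut fingers; the grasp point (between the pads) lies 19 mm behind it; z points along the fingers, y is the line along which they close (so a half turn about z gives the same grasp; the last joint's range is limited). The gripper opens to 88 mm and grips with 3 to 60 N. Pads are 18 mm wide; open, the fingers measure 123 mm over their backs; the gripper's body (75 mm by 187 mm) begins 45 mm behind the grasp point.
Start: joints at [1.075, 0.381, 1.297, -0, 1.464, -0.215], TCP at [0.152, 0.528, 0.239] pointing down, gripper open.
Joint ranges: [-3.11, 3.11], [-0.89, 2.33], [0.22, 2.48], [-1.42, 4.56], [0.17, 2.85], [-2.88, 2.88]. Speed limits (rad/s): [2.39, 2.39, 3.14, 3.14, 3.14, 3.14].

### API

Orientations are given as a 3x3 rotation matrix whose columns are the frame's x, y, z axes.
In Python, from station import bot gives the robot as it stands.
- The arm moves only by the tool step_arm, never from a script. Its argument "moves" is a list of rows, each a list of 3 entries, a list of its own where there are three numbers: the closure in counts, from 0 (fully open) to 255 (shut), then the shift along the tool's x, y, z in cm, then the turn, a rotation vector about the tool's x, y, z in rad. In form: [[jaw, [tx, ty, tz], [rx, ry, rz]], ...]. A call has 1 to 10 rows; each row is the pose to reach, as a shift and turn from the pose commanded when the call began, along the tool's axes at that moment; what a row does not reach only later rows make up. A row lasts 1/10 s, in which the tool goes at most 50 mm and 8.59 degrees, less where a joint would pass 70% of its speed; a pose out of reach is approached as far as the arm can. A call with a gripper value outside its range is refused whole. The fingers move at their own pace and stop on an object; the grip force is fixed at half the most. Time passes only in rows, so rows that repeat a pose let the fingers close. It gives the time, the measured TCP pose, the force and the opening at its end, in the units of the state.
- bot.observe(): the state, without advancing time (a new reading comes with each control period).
- bot.get_image(name): name is "scene" or "side" or "wrist"; returns the picture (480x640x3 uint8, blue, green, red); there is no depth.
- bot.camera_params(name): a dict with "camera_matrix" (3x3 intrinsics, pixels), "dist" ([k1, k2, p1, p2, k3] as OpenCV has them; the pictures are not rectified), "rvec" (rotation vector, rad) and "tvec" (3), from world to camera coordinates, as OpenCV has them. Camera axes: x right, y down, z forward; pixel columns grow to the right and rows downward; lengths in m; the calibration is good to about 2 mm. A picture is of the moment at which its call begins: read the wrist's pose just before it. camera_params takes no time and is no camera call; for the wrist camera it gives the pose at the moment of the call.
- bot.hand_in(): hands the job in, once; it reports no verdict.
The state is a dict: "clock": time; "q": joint angles; "qvel": joint speeds; "joint_torque": joint torques, N m; "tool_pos": TCP position; "eef_rot": TCP orientation; "force": force on the tool from outside, world axes, zero at the start; "moment": the same for the moment, N m; "grip_width": finger opening in m.
Only numpy, scipy, OpenCV 4.12 (cv2) and the standard library are available. Lean on these libraries where they do the work, as an engineer would, in place of code of your own. Each camera call takes 0.05 s, during which the arm holds its last target. There are 200 camera calls.

### The job

Unload the soldered board from its carrier for inspection: turn the carrier's little hold-down tab about a quarter turn aside, either way, and leave it open; then lift the board out by its long edges, keeping it level. Set it down gently, parts upward, in the ribbed tray, centred lengthwise across the two ribs so that it rests flat on both. Leave the other things on the bench where they are.

Things in the scene. Friction and masses are not known exactly. Their poses are not given: they have to be found in the camera images.
- carrier: solder carrier (fixed): dark grey plate 190 mm (x) x 128 mm (y), 12 mm thick, on four 21 mm pillars; its top is 33 mm above the bench, an aluminium bar along each end (8 mm wide, 3 mm in from the edge) rises to 41 mm. A pocket in its middle holds the board. Origin: its centre, on the bench; x along its length, towards the end with the hold-down tab; z up
- pocket (a point): middle of the carrier's pocket, on its ledge 28 mm above the bench, axes as the carrier's: 114 x 54 mm, 5 mm deep, so the board lies flush with the top. Beside the middle of each long edge of the board a finger slot, 52 mm long (x), goes right through the plate from the board's edge out to y = 57 mm. Slots and pocket's middle are open down to the bench
- pivot (a point): the hold-down's pivot: vertical axis of its screw, at the tab's top face, 39.5 mm above the bench, 73 mm from the carrier's centre along the carrier's +x. The screw head is 14 mm wide and stands 2 mm above the tab
- tab (a joint): angle of the hold-down tab about its pivot, rad, counter-clockwise from above; 0: pointing straight at the carrier's centre, over the board's end. Turns to 1.9 both ways and stays where left (light friction, about 1 N at the stud); clear of the board beyond 1.1. Plain steel tab, 14 mm wide, 5 mm thick, reaching 31 mm from the pivot, 1.5 mm above the board
- stud (a point): middle of the round upright finger stud on the tab, 24 mm from the pivot: 11 mm in diameter, 24 mm tall, from 39.5 to 63.5 mm above the bench; it can be pinched from above in any direction, or pushed. Nothing else within 30 mm of the stud stands more than 42 mm above the bench
- board_mid (a point): centre of the board's 5 mm plate, 2.5 mm above its underside: dark green circuit board on an aluminium back, 110 mm (x) x 50 mm (y), about 0.13 kg; z out of the parts side. In the carrier its x is the carrier's x. Parts on it stand up to 14 mm over the plate, at least 7 mm in from the long edges. To grasp: across the 50 mm width at the middle, in the carrier's finger slots
- tray: grey tray (fixed): 220 mm (x) x 200 mm (y), walls 4 mm thick and 36 mm high; two cross ribs run along its y from wall to wall, at x = -38 and +38 mm, each 12 mm wide, their flat tops 28 mm above the bench and 24 mm above the tray's floor. Origin: its centre, on the bench; z up. The board is to lie across both ribs, its length along the tray's x, either way round
- tray_rest (a point): point half-way between the two ribs at the height of their tops, 28 mm above the bench, axes as the tray's: where the middle of the underside of a well placed board lies
- small_board: bystander: a smaller loose circuit board, 78 x 38 mm, 11 mm high, without a metal back, lying on the bench between carrier and tray; leave it alone. Origin: centre of its underside
- tweezers: bystander: steel tweezers, 135 mm long, 8 mm high, lying on the bench between carrier and tray; leave them alone. Origin: centre of its underside
- housing: bystander: finned aluminium housing, 150 x 90 mm, 60 mm high, on the far side; leave it alone. Origin: centre of its underside
- dispenser: bystander: clear bottle, 60 mm wide, 130 mm high, near left; leave it alone. Origin: centre of its underside
- spool: bystander: spool of wire, 54 mm wide, 40 mm high, far left; leave it alone. Origin: centre of its underside
- dish: bystander: small open dish, 70 mm wide, 18 mm high, far right; leave it alone. Origin: centre of its underside
- brush: bystander: brush, 170 mm long, near right; leave it alone. Origin: centre of its underside
Not all that is in view belongs to the job. Of the things like the part that bears board_mid, leave any that is orange, white or yellow; of the rest the smaller one is meant.

How it is judged:
By the outcome, as a careful person would: the job done as asked, in the order asked, and still so for the second after the job is handed in, with the robot touching nothing.
It also fails if it takes over 53 s, if anything falls off the work surface, if the arm or the gripper's body presses on something with over 40 N, if the wrist force passes 120 N, or if a joint passes its speed limit or range.

## Working session

There is one attempt and no reset: what is moved stays moved. The work goes in short steps, Python scripts to look and compute and a tool call to move; the robot and the scene stay as the last step left them, time stands still between calls to the robot, and variables do not carry over. Pictures are saved under pics/ and viewed, on a budget of 10 in all, crops included, one or two more only if the job needs it, and the job is handed in when it is done.

Besides the shell and the picture viewer there is one more tool, called after "Emit:" in YAML: its name, and indented under it one key for each argument. step_arm: Moves the arm, as the interface text tells. Its arguments: {"type":"object","properties":{"moves":{"type":"array"}},"required":["moves"]}

```bash
mkdir -p pics; ls; cat > h.py <<'E'
import numpy as np, cv2
from station import bot
def grab(name,fn=None):
    c=bot.camera_params(name); im=bot.get_image(name)
    if fn: cv2.imwrite('pics/'+fn,im)
    return im,c
def ray(c,uv):
    K=np.array(c['camera_matrix'],float).reshape(3,3);R=cv2.Rodrigues(np.array(c['rvec'],float))[0];t=np.array(c['tvec'],float).ravel()
    p=cv2.undistortPoints(np.array(uv,float).reshape(-1,1,2),K,np.array(c['dist'],float)).reshape(-1,2)
    d=np.c_[p,np.ones(len(p))]@R
    return -R.T@t,d
def onz(c,uv,z):
    o,d=ray(c,uv); return o+d*((z-o[2])/d[:,2])[:,None]
def proj(c,P):
    return cv2.projectPoints(np.array(P,float).reshape(-1,1,3),np.array(c['rvec'],float),np.array(c['tvec'],float),np.array(c['camera_matrix'],float).reshape(3,3),np.array(c['dist'],float))[0].reshape(-1,2)
def save(c,fn):
    import pickle; pickle.dump(c,open('pics/'+fn,'wb'))
def load(fn):
    import pickle; return pickle.load(open('pics/'+fn,'rb'))
E
python3 - <<'E'
from h import *
print(bot.observe())
for n in ('scene','side'):
    im,c=grab(n,n+'0.png'); save(c,n+'0.pkl'); print(n,ray(c,[[320,240]]))
E
```

```text
pics
{'clock': 0.0, 'q': array([ 1.07467052e+00,  3.81209768e-01,  1.29825473e+00, -1.26942128e-05,
        1.46358523e+00, -2.15305401e-01]), 'qvel': array([-0.0003216 ,  0.00110377, -0.00036977,  0.00030299,  0.00019887,
        0.00144968]), 'joint_torque': array([-1.22158894e-03, -4.37961137e+01, -2.24545169e+01,  7.11425627e-02,
        3.54588556e-02, -1.20166219e-04]), 'tool_pos': array([0.15230283, 0.52820461, 0.23813241]), 'eef_rot': array([[-9.60828667e-01,  2.77142215e-01, -6.82497952e-04],
       [ 2.77142894e-01,  9.60827851e-01, -1.28740427e-03],
       [ 2.98968969e-04, -1.42612439e-03, -9.99998938e-01]]), 'force': array([-0.27557806, -0.05394218,  0.4506196 ]), 'moment': array([ 0.02209292, -0.02440607,  0.00513598]), 'grip_width': 0.08838293175297621}
scene (array([1.38092251, 0.31191036, 0.84595816]), array([[-0.7462995 , -0.11945841, -0.65493858]]))
side (array([0.45952362, 1.6557158 , 1.1680959 ]), array([[ 0.00087585, -0.8111532 , -0.58495656]]))
```

View pics/scene0.png

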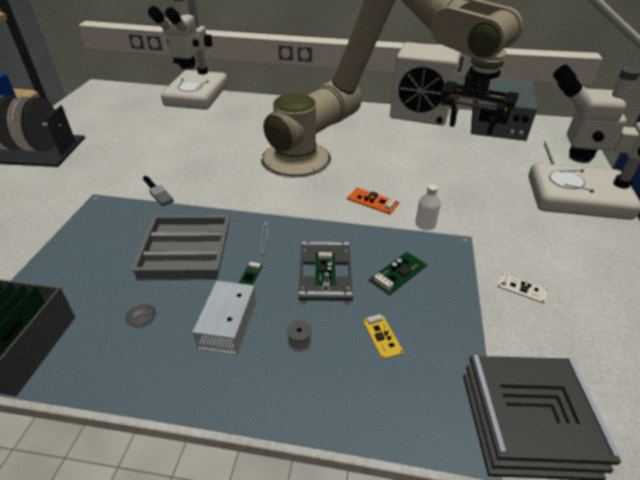

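View pics/side0.png

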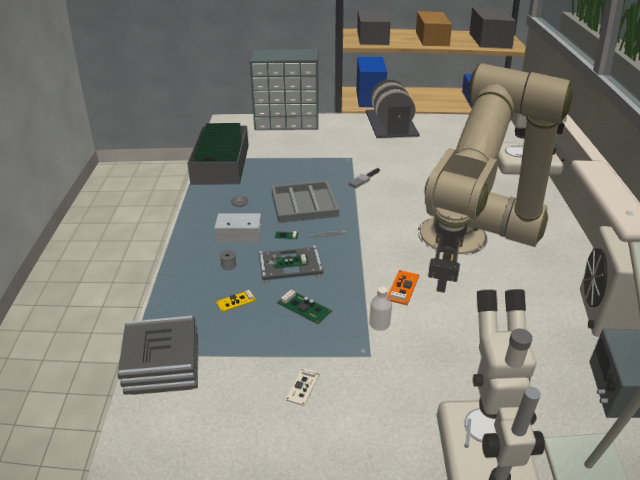

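The scene view shows several boards: 
- green in the carrier, scene (325,268)
- larger loose green, (398,272)
- orange, (373,200)
- white, (522,288)
- yellow, (383,336)
- the small_board bystander, (252,270)

Excluding orange, white and yellow, the carrier board is the smaller of the two remaining green boards, and it sits in the pocket. I'll confirm this with an enlarged crop.

```bash
python3 - <<'E'
from h import *
c=load('scene0.pkl'); s=load('side0.pkl')
print('carrier sc',onz(c,[[303,242],[349,242],[353,298],[299,299]],.035).round(3).tolist())
print('carrier sd',onz(s,[[260,251],[318,247],[322,273],[264,277]],.035).round(3).tolist())
print('tray sc',onz(c,[[153,218],[228,218],[222,275],[136,275]],.036).round(3).tolist())
print('tray sd',onz(s,[[272,187],[330,182],[338,213],[278,218]],.036).round(3).tolist())
print('loose green',onz(c,[[370,282],[410,252],[427,262],[388,292]],.005).round(3).tolist())
a=cv2.imread('pics/scene0.png')[225:310,290:440]; b=cv2.imread('pics/side0.png')[235:330,245:345]
a=cv2.resize(a,None,fx=5,fy=5,interpolation=3)
b=cv2.resize(b,(300,285),interpolation=3)
a[:0]=0
cv2.imwrite('pics/crop0.png',a)
E
```

```text
carrier sc [[0.473, 0.121, 0.035], [0.451, 0.241, 0.035], [0.645, 0.273, 0.035], [0.67, 0.151, 0.035]]
carrier sd [[0.655, 0.144, 0.035], [0.468, 0.123, 0.035], [0.455, 0.258, 0.035], [0.632, 0.277, 0.035]]
tray sc [[0.448, -0.308, 0.036], [0.411, -0.104, 0.036], [0.628, -0.048, 0.036], [0.663, -0.251, 0.036]]
tray sd [[0.643, -0.259, 0.036], [0.422, -0.295, 0.036], [0.398, -0.077, 0.036], [0.608, -0.046, 0.036]]
loose green [[0.558, 0.308, 0.005], [0.428, 0.403, 0.005], [0.46, 0.448, 0.005], [0.584, 0.353, 0.005]]
```

View pics/crop0.png

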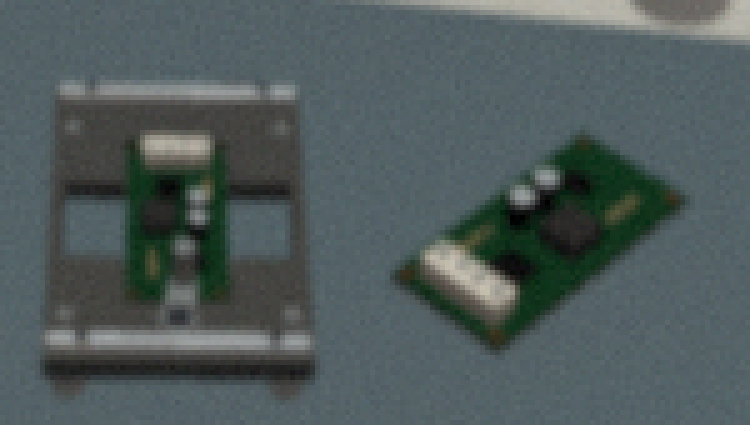

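The crop shows the carrier board (about 110 x 50) at left, with a white connector at its near end and the tab and stud at crop (183,265). The loose green board measures about 160 x 54 mm, so the carrier board is the smaller one, as described. I'm moving above the carrier.

Emit:
step_arm:
  moves:
    - [0,[-48,-20,-6],[0,0,-0.41]]
    - [0,[-48,-20,-6],[0,0,-0.41]]
    - [0,[-48,-20,-6],[0,0,-0.41]]
    - [0,[-48,-20,-6],[0,0,-0.41]]
    - [0,[-48,-20,-6],[0,0,-0.41]]
    - [0,[-48,-20,-6],[0,0,-0.41]]
    - [0,[-48,-20,-6],[0,0,-0.41]]
    - [0,[-48,-20,-6],[0,0,-0.41]]
    - [0,[-48,-20,-6],[0,0,-0.41]]
    - [0,[-48,-20,-6],[0,0,-0.41]]

```text
clock: 1.1
tool_pos: [0.5305, 0.2249, 0.2945]
eef_rot: [[-0.992, -0.129, -0.001], [-0.129, 0.992, 0.0], [0.001, 0.0, -1.0]]
force: [1.2, 0.2, 0.4]
grip_width: 0.0883
```

Emit:
step_arm:
  moves:
    - [0,[0,0,0],[0,0,0]]
    - [0,[0,0,0],[0,0,0]]
    - [0,[0,0,0],[0,0,0]]
    - [0,[0,0,0],[0,0,0]]

```text
clock: 1.5
tool_pos: [0.5282, 0.2275, 0.2946]
eef_rot: [[-0.991, -0.131, -0.0], [-0.131, 0.991, 0.0], [0.0, 0.0, -1.0]]
force: [0.5, -0.7, -0.8]
grip_width: 0.0879
```

```bash
python3 - <<'E'
from h import *
o=bot.observe(); print(o['clock'],o['tool_pos'],o['eef_rot'][:,0])
im,c=grab('wrist','w1.png'); save(c,'w1.pkl'); print(ray(c,[[320,240]]))
E
```

```text
1.5 [0.52823839 0.22754965 0.29458055] [-9.91440227e-01 -1.30561306e-01  1.49194975e-04]
(array([0.4592041 , 0.21790382, 0.44075196]), array([[ 0.28434584,  0.03597683, -0.95819263]]))
```

View pics/w1.png

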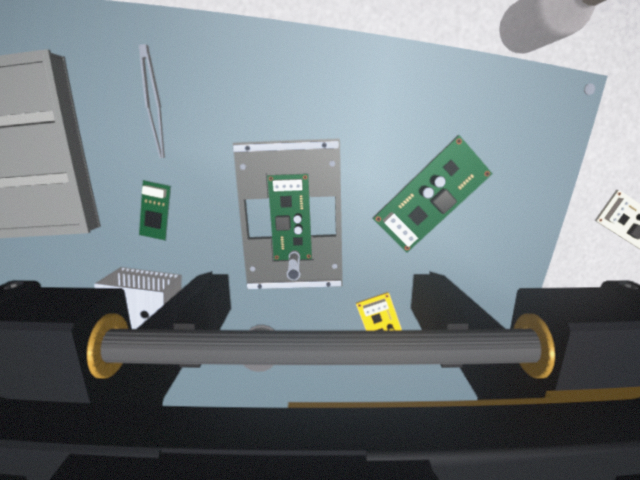

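The wrist view shows the carrier at about (290,215) with the board at (290,217), the stud top at (293,258) and the tray at the left edge. Next I'm measuring the board, slots and stud.

```bash
cat >> h.py <<'E'
def quad(pts):  # rect stats of world points
    r=cv2.minAreaRect((np.array(pts)[:,:2]*1000).astype(np.float32)); b=cv2.boxPoints(r)/1000
    e0,e1=b[1]-b[0],b[2]-b[1]; l=e0 if np.linalg.norm(e0)>np.linalg.norm(e1) else e1
    if l[0]<0:l=-l
    return np.array(r[0])/1000,np.sort(r[1]),np.arctan2(l[1],l[0])
def mask(im,lo,hi,roi):
    h=cv2.cvtColor(im,cv2.COLOR_BGR2HSV); m=cv2.inRange(h,lo,hi); z=np.zeros_like(m); x0,y0,x1,y1=roi; z[y0:y1,x0:x1]=m[y0:y1,x0:x1]; return z
def big(m,n=1):
    return sorted(cv2.findContours(m,cv2.RETR_EXTERNAL,cv2.CHAIN_APPROX_NONE)[0],key=cv2.contourArea)[::-1][:n]
E
python3 - <<'E'
from h import *
im=cv2.imread('pics/w1.png'); c=load('w1.pkl')
hsv=cv2.cvtColor(im,cv2.COLOR_BGR2HSV); print('board',hsv[240,285],'plate',hsv[170,255],'bench',hsv[300,200],'slot',hsv[215,258],'bar',hsv[147,290],'stud',hsv[258,293])
m=cv2.morphologyEx(mask(im,(50,100,40),(85,255,255),(225,135,350,295)),cv2.MORPH_CLOSE,np.ones((9,9)))
k=big(m)[0]; print('board',quad(onz(c,k,.033)),k.reshape(-1,2).min(0),k.reshape(-1,2).max(0))
m=mask(im,(85,40,60),(115,255,255),(240,190,340,242))
for k in big(m,3): print('slot',cv2.contourArea(k),quad(onz(c,k,.033)),k.reshape(-1,2).min(0),k.reshape(-1,2).max(0))
print('barcorners',onz(c,[[234,144],[339,139],[342,285],[247,289]],.041).round(4).tolist())
print('stud top',onz(c,[[293,258]],.0635))
E
```

```text
board [ 73 129 109] plate [ 70   5 144] bench [107  46  39] slot [101  46 178] bar [111  18 236] stud [105   9 118]
board (array([0.56023004, 0.19213983]), array([ 48.40307617, 101.7532959 ]), np.float32(0.1654321)) [269 180] [310 259]
slot 801.0 (array([0.5484776 , 0.23163159]), array([30.81171036, 49.03652191]), np.float32(0.1627611)) [309 197] [334 235]
slot 788.5 (array([0.56179749, 0.1521942 ]), array([29.65701675, 48.19786835]), np.float32(0.17504968)) [246 199] [271 236]
slot 4.5 (array([0.58563037, 0.1310907 ]), array([ 1.29487324, 18.68473434]), np.float32(0.064709164)) [240 227] [241 241]
barcorners [[0.4745, 0.1177, 0.041], [0.4532, 0.2389, 0.041], [0.6352, 0.2695, 0.041], [0.6573, 0.1461, 0.041]]
stud top [[0.59791378 0.20266414 0.0635    ]]
```

```bash
cat >> h.py <<'E'
def rel(P,yaw=None):
    """shift (cm, tool axes) and rz to TCP P and tool-x heading yaw (tool down)"""
    o=bot.observe(); R=o['eef_rot']; 
    s=R.T@(np.array(P)-o['tool_pos'])*100
    rz=None
    if yaw is not None:
        cur=np.arctan2(R[1,0],R[0,0]); rz=-((yaw-cur+np.pi)%(2*np.pi)-np.pi)
    print('clock',o['clock'],'q6',o['q'][5].round(3),'tcp',o['tool_pos'].round(4),'shift',s.round(2),'rz',rz,'F',o['force'].round(1),'w',round(o['grip_width'],4))
    return s,rz
E
python3 - <<'E'
from h import *
rel((.543,.1915,.15),np.pi+.167)
E
```

```text
clock 1.55 q6 -1.501 tcp [0.5283 0.2275 0.2946] shift [-0.98 -3.76 14.46] rz -0.03607333141704139 F [ 0.3 -0.8  0.4] w 0.0883
```

Emit:
step_arm:
  moves:
    - [80,[-1.0,-3.8,14.4],[0,0,-0.036]]
    - [80,[-1.0,-3.8,14.4],[0,0,-0.036]]
    - [80,[-1.0,-3.8,14.4],[0,0,-0.036]]
    - [80,[-1.0,-3.8,14.4],[0,0,-0.036]]
    - [80,[-1.0,-3.8,14.4],[0,0,-0.036]]
    - [80,[-1.0,-3.8,14.4],[0,0,-0.036]]

```text
clock: 2.15
tool_pos: [0.5449, 0.1912, 0.1534]
eef_rot: [[-0.986, -0.165, 0.005], [-0.165, 0.986, 0.001], [-0.005, -0.0, -1.0]]
force: [0.1, -0.6, 0.5]
grip_width: 0.0604
```

```bash
python3 - <<'E'
from h import *
o=bot.observe(); print(o['clock'],o['tool_pos'],o['grip_width'])
im,c=grab('wrist','w2.png'); save(c,'w2.pkl')
print(proj(c,[[.6034,.2006,.0635],[.6034,.2006,.0395],[.627,.2046,.0415],[.5551,.1925,.033]]))
E
```

```text
2.15 [0.54489585 0.191175   0.15336856] 0.060384400074689856
[[320.72385708 309.73842019]
 [320.70392282 296.06065225]
 [320.75728372 321.76835173]
 [320.68872436 239.59597386]]
```

View pics/w2.png

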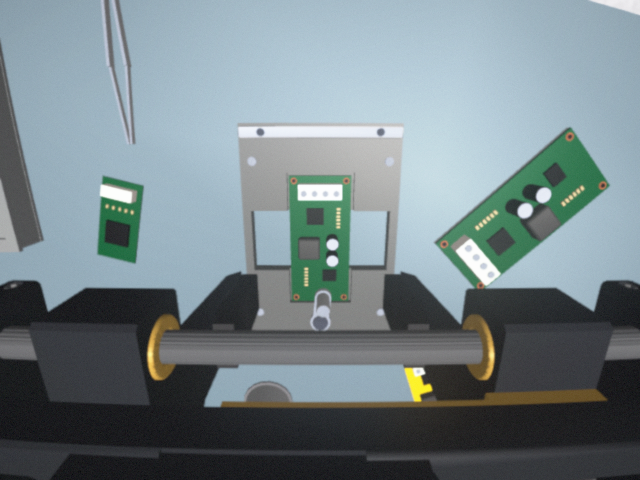

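The board centre is at about (320,239), as predicted (320.7,239.6). The stud rises from (322,296), and the dark disc at (320,322) matches the predicted pivot screw, so the carrier pose holds. Next I go over the stud and down.

```bash
python3 - <<'E'
from h import *
rel((.603,.2007,.10),np.pi+.167);rel((.603,.2007,.047),np.pi+.167)
E
```

```text
clock 2.2 q6 -1.605 tcp [0.5448 0.1911 0.1533] shift [-5.87 -0.02  5.36] rz -0.0007504322548790299 F [-1.1  0.1 -0.1] w 0.0606
clock 2.2 q6 -1.605 tcp [0.5448 0.1911 0.1533] shift [-5.84 -0.02 10.66] rz -0.0007504322548790299 F [-1.1  0.1 -0.1] w 0.0606
```

Emit:
step_arm:
  moves:
    - [153,[-6.0,0,3],[0,0,0]]
    - [153,[-6.0,0,5],[0,0,0]]
    - [153,[-6.0,0,5],[0,0,0]]
    - [153,[-6.0,0,5],[0,0,0]]

```text
clock: 2.6
tool_pos: [0.6031, 0.2005, 0.1019]
eef_rot: [[-0.986, -0.165, 0.001], [-0.165, 0.986, 0.0], [-0.001, 0.0, -1.0]]
force: [-0.9, -0.9, 0.5]
grip_width: 0.0354
```

```bash
python3 - <<'E'
from h import *
rel((.603,.2007,.047),np.pi+.167)
E
```

```text
clock 2.6 q6 -1.602 tcp [0.6031 0.2005 0.1019] shift [0.01 0.02 5.49] rz -0.0011555542439865008 F [-0.9 -0.9  0.5] w 0.0354
```

Emit:
step_arm:
  moves:
    - [153,[0,0,2],[0,0,0]]
    - [153,[0,0,4],[0,0,0]]
    - [153,[0,0,5.4],[0,0,0]]
    - [153,[0,0,5.4],[0,0,0]]
    - [215,[0,0,5.4],[0,0,0]]
    - [215,[0,0,5.4],[0,0,0]]
    - [215,[0,0,5.4],[0,0,0]]
    - [215,[0,0,5.4],[0,0,0]]

```text
clock: 3.4
tool_pos: [0.6034, 0.2002, 0.0472]
eef_rot: [[-0.986, -0.165, 0.001], [-0.165, 0.986, 0.0], [-0.001, 0.0, -1.0]]
force: [0.5, 0.8, 1.3]
grip_width: 0.0141
```

Emit:
step_arm:
  moves:
    - [215,[-0.02,0.34,0],[0,0,0.14]]
    - [215,[-0.09,0.66,0],[0,0,0.28]]
    - [215,[-0.21,0.98,0],[0,0,0.42]]
    - [215,[-0.37,1.28,0],[0,0,0.56]]
    - [215,[-0.56,1.55,0],[0,0,0.7]]
    - [215,[-0.8,1.79,0],[0,0,0.84]]
    - [215,[-1.06,1.99,0],[0,0,0.98]]
    - [215,[-1.35,2.16,0],[0,0,1.12]]
    - [215,[-1.67,2.29,0],[0,0,1.26]]
    - [215,[-1.99,2.37,0],[0,0,1.4]]

```text
clock: 4.4
tool_pos: [0.6185, 0.2269, 0.0465]
eef_rot: [[-0.324, 0.946, -0.001], [0.946, 0.324, -0.0], [0.0, -0.001, -1.0]]
force: [-2.9, 0.7, 0.3]
grip_width: 0.0141
```

Emit:
step_arm:
  moves:
    - [215,[-0.01,0.24,0],[0,0,0.1]]
    - [215,[-0.05,0.48,0],[0,0,0.2]]
    - [215,[-0.05,0.48,0],[0,0,0.2]]
    - [215,[-0.05,0.48,0],[0,0,0.2]]

```text
clock: 4.8
tool_pos: [0.6236, 0.2277, 0.0465]
eef_rot: [[-0.138, 0.99, 0.0], [0.99, 0.138, -0.0], [-0.0, 0.0, -1.0]]
force: [0.2, 0.3, 0.6]
grip_width: 0.0139
```

Emit:
step_arm:
  moves:
    - [160,[0,0,0],[0,0,0]]
    - [160,[0,0,0],[0,0,0]]
    - [160,[0,0,-3],[0,0,0]]
    - [120,[0,0,-7],[0,0,0]]
    - [80,[0,0,-10],[0,0,0]]
    - [20,[0,0,-10],[0,0,0]]

```text
clock: 5.4
tool_pos: [0.6254, 0.2281, 0.1514]
eef_rot: [[-0.136, 0.991, 0.009], [0.991, 0.136, 0.001], [0.0, 0.009, -1.0]]
force: [-0.2, -0.3, 0.3]
grip_width: 0.0543
```

```bash
python3 - <<'E'
from h import *
rel((.54,.19,.15),np.pi+.167)
E
```

```text
clock 5.4 q6 0.035 tcp [0.6254 0.2281 0.1514] shift [-2.61 -8.98  0.06] rz -1.6009312609790296 F [-0.2 -0.3  0.3] w 0.0543
```

Emit:
step_arm:
  moves:
    - [20,[-2.6,-9,0],[0,0,-0.15]]
    - [20,[-2.6,-9,0],[0,0,-0.3]]
    - [20,[-2.6,-9,0],[0,0,-0.45]]
    - [20,[-2.6,-9,0],[0,0,-0.6]]
    - [20,[-2.6,-9,0],[0,0,-0.75]]
    - [20,[-2.6,-9,0],[0,0,-0.9]]
    - [20,[-2.6,-9,0],[0,0,-1.05]]
    - [20,[-2.6,-9,0],[0,0,-1.2]]
    - [20,[-2.6,-9,0],[0,0,-1.35]]
    - [20,[-2.6,-9,0],[0,0,-1.5]]

```text
clock: 6.4
tool_pos: [0.5377, 0.1897, 0.1457]
eef_rot: [[-0.997, -0.072, -0.001], [-0.072, 0.997, -0.0], [0.001, -0.0, -1.0]]
force: [0.4, -0.3, 0.5]
grip_width: 0.0814
```

Emit:
step_arm:
  moves:
    - [20,[0,0,0],[0,0,-0.1]]
    - [20,[0,0,0],[0,0,-0.1]]
    - [20,[0,0,0],[0,0,-0.1]]

```text
clock: 6.7
tool_pos: [0.5378, 0.1898, 0.146]
eef_rot: [[-0.987, -0.162, -0.001], [-0.162, 0.987, -0.0], [0.001, -0.0, -1.0]]
force: [-0.1, -0.7, -0.2]
grip_width: 0.0814
```

```bash
python3 - <<'E'
from h import *
rel((.54,.19,.15),np.pi+.167)
im,c=grab('wrist','w3.png'); save(c,'w3.pkl')
b=proj(c,[[.5551,.1925,.033]])[0]; print(b)
m=cv2.morphologyEx(mask(im,(50,100,40),(85,255,255),(270,150,370,330)),cv2.MORPH_CLOSE,np.ones((9,9)))
k=big(m)[0]; print('board',quad(onz(c,k,.033)),k.reshape(-1,2).min(0),k.reshape(-1,2).max(0))
E
```

```text
clock 6.7 q6 -1.602 tcp [0.5378 0.1898 0.146 ] shift [-0.22 -0.01 -0.4 ] rz -0.0043275726745513055 F [-0.1 -0.7 -0.2] w 0.0814
[321.05806434 251.32957337]
board (array([0.55664233, 0.19185623]), array([ 49.07646179, 108.88507843]), np.float32(0.16231038)) [289 187] [350 312]
```

View pics/w3.png

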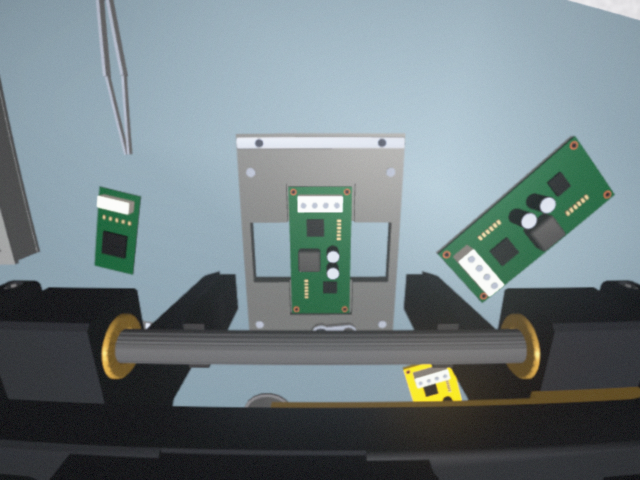

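The tab now lies aside: its end shows at (335,328), and all four corners of the board are visible at (289–350, 187–312). The board measures 109 x 49 mm. I'm setting the opening to 66 mm, to fit the slots, and moving over the board.

Emit:
step_arm:
  moves:
    - [64,[-1.8,-0.1,3],[0,0,0]]
    - [64,[-1.8,-0.1,5],[0,0,0]]
    - [64,[-1.8,-0.1,5],[0,0,0]]
    - [64,[-1.8,-0.1,5],[0,0,0]]
    - [64,[-1.8,-0.1,5],[0,0,0]]

```text
clock: 7.25
tool_pos: [0.5563, 0.1919, 0.0977]
eef_rot: [[-0.986, -0.164, 0.002], [-0.164, 0.986, 0.0], [-0.002, -0.0, -1.0]]
force: [0.1, 0.9, 1.5]
grip_width: 0.0664
```

```bash
python3 - <<'E'
from h import *
rel((.556,.192,.0115),np.pi+.165); print(bot.observe()['eef_rot'].round(4)[:,2])
E
```

```text
clock 7.25 q6 -1.604 tcp [0.5563 0.1919 0.0977] shift [0.04 0.01 8.62] rz -0.00017919785246967024 F [0.1 0.9 1.5] w 0.0664
[ 2.e-03  2.e-04 -1.e+00]
```

Emit:
step_arm:
  moves:
    - [64,[0,0,3],[0,0,0]]
    - [64,[0,0,5],[0,0,0]]
    - [64,[0,0,6],[0,0,0]]
    - [64,[0,0,6.8],[0,0,0]]
    - [64,[0,0,7],[0,0,0]]

```text
clock: 7.75
tool_pos: [0.5561, 0.1918, 0.0266]
eef_rot: [[-0.986, -0.164, 0.0], [-0.164, 0.986, 0.0], [-0.0, -0.0, -1.0]]
force: [0.2, 0.1, 0.2]
grip_width: 0.0662
```

Emit:
step_arm:
  moves:
    - [64,[0,0,0.7],[0,0,0]]
    - [64,[0,0,1.4],[0,0,0]]
    - [64,[0,0,1.4],[0,0,0]]

```text
clock: 8.05
tool_pos: [0.5556, 0.1918, 0.0118]
eef_rot: [[-0.986, -0.164, -0.001], [-0.164, 0.986, -0.0], [0.001, 0.0, -1.0]]
force: [1.0, 0.2, 0.9]
grip_width: 0.0658
```

Emit:
step_arm:
  moves:
    - [255,[0,0,0],[0,0,0]]
    - [255,[0,0,0],[0,0,0]]
    - [255,[0,0,0],[0,0,0]]
    - [255,[0,0,0],[0,0,0]]
    - [255,[0,0,0],[0,0,0]]
    - [255,[0,0,0],[0,0,0]]

```text
clock: 8.65
tool_pos: [0.5561, 0.1919, 0.0127]
eef_rot: [[-0.986, -0.164, 0.001], [-0.164, 0.986, 0.0], [-0.001, 0.0, -1.0]]
force: [-0.0, 0.2, 2.4]
grip_width: 0.0489
```

Emit:
step_arm:
  moves:
    - [255,[0,0,-0.5],[0,0,0]]
    - [255,[0,0,-1],[0,0,0]]
    - [255,[0,0,-2],[0,0,0]]
    - [255,[0,0,-4],[0,0,0]]
    - [255,[0,0,-6],[0,0,0]]
    - [255,[0,0,-8],[0,0,0]]
    - [255,[0,0,-10],[0,0,0]]
    - [255,[0,0,-12],[0,0,0]]
    - [255,[0,0,-12],[0,0,0]]
    - [255,[0,0,-12],[0,0,0]]

```text
clock: 9.65
tool_pos: [0.5557, 0.1918, 0.1324]
eef_rot: [[-0.986, -0.164, 0.0], [-0.164, 0.986, -0.0], [-0.0, -0.0, -1.0]]
force: [-0.5, 0.1, -1.1]
grip_width: 0.049
```

```bash
python3 - <<'E'
from h import *
im,c=grab('wrist','w4.png'); save(c,'w4.pkl')
s=load('scene0.pkl'); 
rel((.53,-.175,.14),np.pi+.2)
E
```

```text
clock 9.7 q6 -1.605 tcp [0.5554 0.1917 0.1317] shift [  8.54 -35.75  -0.82] rz -0.03479170299022627 F [-0.  -0.2 -2.1] w 0.049
```

View pics/w4.png

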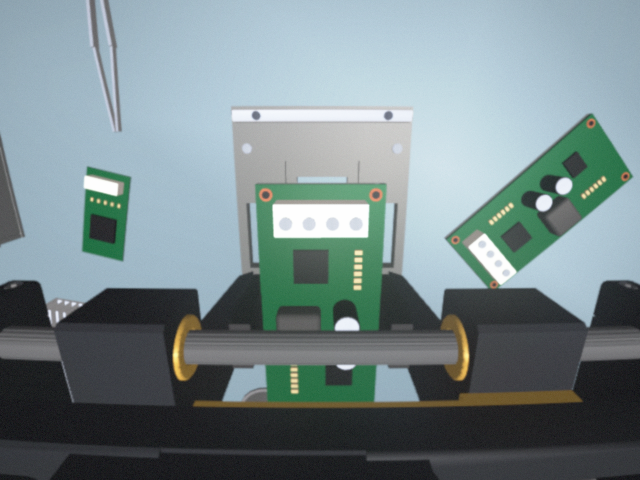

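The board is held, with its near end at row 184 from column 256 to 386, and the carrier beneath is empty. Next I check that it's level in the grip, then carry it to a viewing place beside the tray.

Emit:
step_arm:
  moves:
    - [255,[0,-1,-2],[0,0,0]]
    - [255,[0,-4,-4.5],[0,0,0]]
    - [255,[0,-7.5,-7.5],[0,0,0]]
    - [255,[0.1,-11,-10.5],[0,0,0]]
    - [255,[0.2,-15,-13],[0,0,0]]
    - [255,[0.3,-19,-14.8],[0,0,0]]
    - [255,[0.4,-23,-14.8],[0,0,0]]
    - [255,[0.5,-27,-14.8],[0,0,-0.01]]
    - [255,[0.6,-31,-14.8],[0,0,-0.02]]
    - [255,[0.6,-34,-14.8],[0,0,-0.035]]

```text
clock: 10.7
tool_pos: [0.6057, -0.1469, 0.2787]
eef_rot: [[-0.98, -0.198, -0.003], [-0.198, 0.98, 0.001], [0.002, 0.001, -1.0]]
force: [0.3, 0.4, -1.3]
grip_width: 0.049
```

Emit:
step_arm:
  moves:
    - [255,[0,-2,0],[0,0,0]]
    - [255,[0,-3,0],[0,0,0]]
    - [255,[0,-3,0],[0,0,0]]
    - [255,[0,-3,0],[0,0,0]]

```text
clock: 11.1
tool_pos: [0.6119, -0.1728, 0.2803]
eef_rot: [[-0.98, -0.2, -0.0], [-0.2, 0.98, 0.001], [0.0, 0.001, -1.0]]
force: [-0.2, 0.2, -1.8]
grip_width: 0.0488
```

```bash
python3 - <<'E'
from h import *
im,c=grab('wrist','w5.png'); save(c,'w5.pkl')
rel((.53,-.175,.28),np.pi+.2)
c4=load('w4.pkl'); e=onz(c4,[[256,184],[386,184]],.1534); print('near edge',e, np.linalg.norm(e[0]-e[1]), (e.mean(0)-[.5554,.1917,0])@[.986,.164,0])
E
```

```text
clock 11.15 q6 -2.233 tcp [ 0.6119 -0.1726  0.2806] shift [8.07 1.4  0.06] rz 0.001452374048433569 F [-0.   0.2  0.1] w 0.0491
near edge [[0.50617007 0.15827826 0.1534    ]
 [0.49811536 0.20670717 0.1534    ]] 0.0490941634852923 -0.05402167904366617
```

View pics/w5.png

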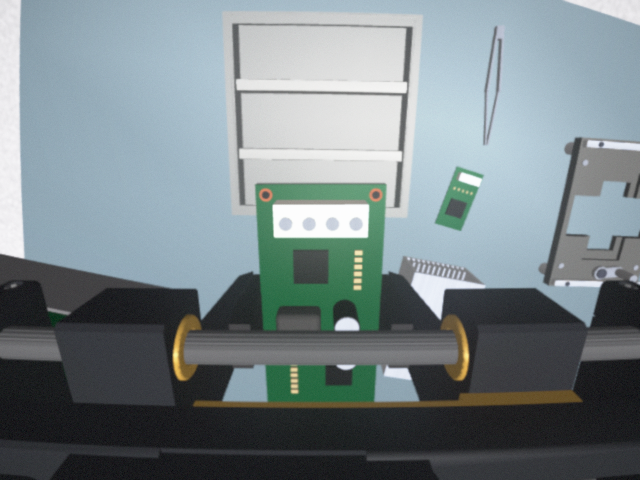

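The tray is fully in view, with outer corners at about (224,13), (423,15), (407,217) and (232,216), and ribs at rows 86 and 155. At the carrier on the right, the tab is turned aside at (615,272).

```bash
python3 - <<'E'
from h import *
im=cv2.imread('pics/w5.png'); c=load('w5.pkl')
h=cv2.cvtColor(im,cv2.COLOR_BGR2HSV)
m=cv2.inRange(h,(0,0,60),(180,28,255)); z=np.zeros_like(m); z[5:225,200:440]=m[5:225,200:440]
z=cv2.morphologyEx(z,cv2.MORPH_OPEN,np.ones((3,3))); k=big(cv2.morphologyEx(z,cv2.MORPH_CLOSE,np.ones((15,15))))[0]
print('mask',quad(onz(c,k,.036)),k.reshape(-1,2).min(0),k.reshape(-1,2).max(0))
w=onz(c,[[224,13],[423,15],[407,217],[232,216]],.036); print('corners',w.round(4).tolist(),w.mean(0)); 
ax=(w[2]+w[3]-w[0]-w[1])/2; print(np.linalg.norm(ax),np.arctan2(ax[1],ax[0]))
g=cv2.cvtColor(im,cv2.COLOR_BGR2GRAY)
# rib edges: brightest band per column
pts=[]
for lo,hi in ((70,102),(140,168)):
    q=[]
    for u in range(262,385,6):
        col=g[lo:hi,u].astype(float); t=(col.max()+np.median(col))/2; r=np.where(col>t)[0]; q.append((u,lo+r.mean())) ; 
    print(q[0],q[-1],r.min()+lo,r.max()+lo)
    P=onz(c,q,.028); l=cv2.fitLine(P[:,:2].astype(np.float32),cv2.DIST_HUBER,0,.01,.01).ravel(); pts.append(l); print(l)
d=pts[0][:2]; d=d if d[1]>0 else -d; n=np.array([d[1],-d[0]])
print('sep',n@(pts[1][2:]-pts[0][2:]),'yaw',np.arctan2(n[1],n[0]),'rib mid along n',n@(pts[0][2:]+pts[1][2:])/2,'corner ctr along n',n@w.mean(0)[:2])
E
```

```text
mask (array([ 0.52021851, -0.1912757 ]), array([213.84249878, 220.75401306]), np.float32(0.18551758)) [222  11] [422 217]
corners [[0.4334, -0.3135, 0.036], [0.3933, -0.107, 0.036], [0.6088, -0.0669, 0.036], [0.6497, -0.2748, 0.036]] [ 0.52129947 -0.19053088  0.036     ]
0.2194611450321873 0.180468209815138
(262, np.float64(84.0)) (382, np.float64(86.0)) 82 90
[ 0.18350407 -0.98301893  0.48454756 -0.20763578]
(262, np.float64(153.5)) (382, np.float64(155.0)) 152 158
[ 0.18664569 -0.9824273   0.55753326 -0.18313712]
sep 0.07624194 yaw 0.18454988 rib mid along n 0.4763384 corner ctr along n 0.47748405901566826
```

```bash
python3 - <<'E'
from h import *
rel((.520,-.191,.08),np.pi+.184)
E
```

```text
clock 11.15 q6 -2.233 tcp [ 0.6119 -0.1726  0.2806] shift [ 9.37  0.03 20.06] rz 0.01745237404843536 F [-0.   0.2  0.1] w 0.0491
```

Emit:
step_arm:
  moves:
    - [255,[1.5,0,2],[0,0,0.005]]
    - [255,[4,0,4],[0,0,0.01]]
    - [255,[6.5,0,7],[0,0,0.017]]
    - [255,[8.5,0,10],[0,0,0.017]]
    - [255,[9.4,0,13],[0,0,0.017]]
    - [255,[9.4,0,16],[0,0,0.017]]
    - [255,[9.4,0,18],[0,0,0.017]]
    - [255,[9.4,0,19.5],[0,0,0.017]]
    - [255,[9.4,0,20],[0,0,0.017]]
    - [255,[9.4,0,20],[0,0,0.017]]

```text
clock: 12.15
tool_pos: [0.5198, -0.1919, 0.0805]
eef_rot: [[-0.983, -0.183, -0.0], [-0.183, 0.983, 0.0], [0.0, 0.0, -1.0]]
force: [1.1, -0.3, -0.5]
grip_width: 0.049
```

Emit:
step_arm:
  moves:
    - [255,[0,0,0],[0,0,0]]
    - [255,[0,0,0],[0,0,0]]

```text
clock: 12.35
tool_pos: [0.5202, -0.1927, 0.0814]
eef_rot: [[-0.983, -0.182, 0.002], [-0.182, 0.983, -0.001], [-0.001, -0.001, -1.0]]
force: [0.1, 0.3, -1.1]
grip_width: 0.0489
```

```bash
python3 - <<'E'
from h import *
rel((.520,-.191,.0127),np.pi+.184)
im,c=grab('wrist','w6.png'); save(c,'w6.pkl')
E
```

```text
clock 12.35 q6 -2.322 tcp [ 0.5202 -0.1927  0.0814] shift [-0.01  0.18  6.87] rz -0.00048690419787433825 F [ 0.1  0.3 -1.1] w 0.0489
```

Emit:
step_arm:
  moves:
    - [255,[0,0.1,2],[0,0,0]]
    - [255,[0,0.1,4],[0,0,0]]
    - [255,[0,0.1,5.5],[0,0,0]]
    - [255,[0,0.1,6.2],[0,0,0]]
    - [255,[0,0.1,6.3],[0,0,0]]
    - [255,[0,0.1,6.3],[0,0,0]]
    - [255,[0,0.1,6.3],[0,0,0]]

```text
clock: 13.1
tool_pos: [0.52, -0.1919, 0.0183]
eef_rot: [[-0.983, -0.182, 0.001], [-0.182, 0.983, -0.001], [-0.001, -0.001, -1.0]]
force: [0.0, 0.6, -1.1]
grip_width: 0.0489
```

Emit:
step_arm:
  moves:
    - [255,[0,0,0.15],[0,0,0]]
    - [255,[0,0,0.3],[0,0,0]]
    - [255,[0,0,0.4],[0,0,0]]
    - [255,[0,0,0.45],[0,0,0]]
    - [255,[0,0,0.45],[0,0,0]]

```text
clock: 13.6
tool_pos: [0.5196, -0.1916, 0.0129]
eef_rot: [[-0.983, -0.182, -0.0], [-0.182, 0.983, 0.0], [0.0, 0.0, -1.0]]
force: [0.0, -0.5, -0.0]
grip_width: 0.0491
```

Emit:
step_arm:
  moves:
    - [255,[0,0,0.05],[0,0,0]]
    - [255,[0,0,0.05],[0,0,0]]

```text
clock: 13.8
tool_pos: [0.5196, -0.1917, 0.0127]
eef_rot: [[-0.983, -0.182, 0.0], [-0.182, 0.983, -0.0], [-0.0, -0.0, -1.0]]
force: [-0.9, 0.8, 2.9]
grip_width: 0.0493
```

```bash
python3 - <<'E'
from h import *
print(bot.observe()['tool_pos'],[bot.observe()['force'].round(1) for _ in range(1)])
im,c=grab('wrist'); print(bot.observe()['force'].round(1))
im,c=grab('wrist'); print(bot.observe()['force'].round(1))
E
```

```text
[ 0.5195969  -0.19169714  0.01272151] [array([-0.9,  0.8,  2.9])]
[-1.7  0.7  2.9]
[-1.5  1.2  4.1]
```

Contact with the ribs shows at +3–4 N. I'm releasing and lifting straight up.

Emit:
step_arm:
  moves:
    - [90,[0,0,0],[0,0,0]]
    - [50,[0,0,0],[0,0,0]]
    - [50,[0,0,0],[0,0,0]]
    - [50,[0,0,-1],[0,0,0]]
    - [50,[0,0,-3],[0,0,0]]
    - [50,[0,0,-6],[0,0,0]]
    - [50,[-2,0,-10],[0,0,0]]
    - [50,[-5,0,-14],[0,0,0]]
    - [50,[-8,0,-18],[0,0,0]]
    - [50,[-9,0,-22],[0,0,0]]

```text
clock: 14.9
tool_pos: [0.6094, -0.1744, 0.2349]
eef_rot: [[-0.983, -0.183, 0.001], [-0.183, 0.983, -0.0], [-0.001, -0.001, -1.0]]
force: [0.0, -0.0, -0.5]
grip_width: 0.0704
```

Emit:
step_arm:
  moves:
    - [50,[0,0,0],[0,0,0]]
    - [50,[0,0,0],[0,0,0]]

```text
clock: 15.1
tool_pos: [0.6079, -0.1751, 0.2331]
eef_rot: [[-0.983, -0.182, 0.001], [-0.182, 0.983, -0.001], [-0.001, -0.001, -1.0]]
force: [-0.7, -0.6, -1.0]
grip_width: 0.0709
```

```bash
python3 - <<'E'
from h import *
im,c=grab('wrist','w7.png'); save(c,'w7.pkl')
m=cv2.morphologyEx(mask(im,(50,100,40),(85,255,255),(230,0,420,240)),cv2.MORPH_CLOSE,np.ones((9,9)))
k=big(m)[0]; q=quad(onz(c,k,.033)); print('board',q,k.reshape(-1,2).min(0),k.reshape(-1,2).max(0)); n=np.array([np.cos(.1845),np.sin(.1845)]); print('along n',n@q[0],'rib mid .4763')
grab('side','side7.png')
E
```

```text
board (array([ 0.5238866 , -0.19163211]), array([46.05528259, 98.97049713]), np.float32(0.18640044)) [297  72] [343 175]
along n 0.4798393693068139 rib mid .4763
```

View pics/w7.png

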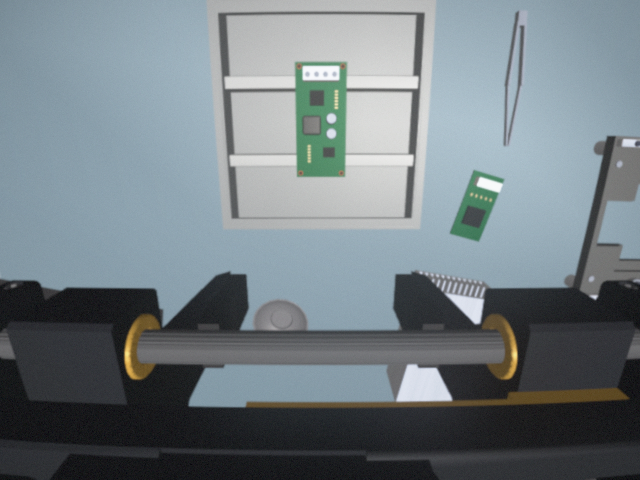

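The board lies across both ribs, from row 62 to row 177, level with the tray. The mask stopped at the white connector (row 72), so I remeasure lengthwise centring from the end edges in this image.

```bash
python3 - <<'E'
from h import *
c=load('w7.pkl'); n=np.array([np.cos(.1845),np.sin(.1845)])
w=onz(c,[[295,62.5],[347,63],[345,177],[297,177]],.033)[:,:2]; print((w@n).round(4),'centre',w.mean(0),'along',w.mean(0)@n)
g=cv2.cvtColor(cv2.imread('pics/w7.png'),cv2.COLOR_BGR2GRAY)
r=[]
for lo,hi in ((70,96),(148,172)):
    q=[]
    for u in list(range(240,290,6))+list(range(355,405,6)):
        col=g[lo:hi,u].astype(float); t=(col.max()+np.median(col))/2; q.append((u,lo+np.where(col>t)[0].mean()))
    r.append(np.median(onz(c,q,.028)[:,:2]@n))
print(r,np.mean(r),r[1]-r[0])
E
```

```text
[0.4219 0.4224 0.5314 0.5313] centre [ 0.52068409 -0.19141563] along 0.47673092758591656
[np.float64(0.43811717817327267), np.float64(0.5142157588830805)] 0.47616646852817657 0.0760985807098078
```

```bash
python3 -c "
from h import *
print(bot.hand_in(), bot.observe()['clock'])"
```

```text
the job is handed in; nothing more can be done
the job is handed in; nothing more can be done
```

The board is out of its carrier and lying parts-up across both tray ribs. I handed the job in a little after 15 s of robot time, against the 53 s limit.

- **Tab:** I turned it about 90° clockwise by its stud. Pictures taken just afterwards and while carrying the board showed it aside and clear of the board. I did not look at it again after setting the board down.
- **Lift:** I gripped the board across its 50 mm width in the finger slots (49 mm measured) and lifted it straight up with the gripper held vertical. Measured in the grip, its near end was the right width and distance for a level board.
- **Placing:** I lowered it until it touched the ribs at about 3–4 N, then released it. The last picture puts it about 0.6 mm off centre lengthwise between the ribs, with its angle within about 0.1° of the tray's. The gripper was more than 20 cm clear of it at hand-in.
- **Checks that disagreed:** The first colour mask put the board about 3.5 mm off centre lengthwise because it stopped at the white connector; the end edges gave the 0.6 mm. My tray width from its corners also came out about 10 mm too large. The rib spacing, which sets the lengthwise centring, matched at 76.1 mm.
- **Other things:** The tweezers, small board, dish and housing looked unmoved in the wrist pictures. I saved a last side-camera picture but did not look at it, so the remaining things were not checked again.

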